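Find the weak cushion unit and push its tag down

TASK

One of the three spring-mounted wooden pads on the box-forming table has a tired spring. With the fingertips, press down each pad in turn, starting at the robot's left and working to its right, to feel which is the softest; only then push the steel tag on the far end of that unit fully down, and move clear. Leave the other two tags up, and do not lift or shift any of the things standing around.

Things in the scene. Friction and masses are not known exactly. Their poses are not given: they have to be found in the camera images.
- unit_left: the cushion unit on the robot's left, y about 0.26: a dark steel base plate 145 x 75 x 12 mm, fixed; origin at the centre of its underside; its x axis runs from its pad (near end) to its tag (far end), within 0.4 rad of world x. The three units look alike; which of them has the soft pad changes each time
- pad_left (a point): centre of the top of the left unit's spring pad as it stands at rest (this point does not sink with it), 80 mm above the table. The pad is a level plywood disc 54 mm across that goes straight down up to 22 mm and springs back. It starts to give at about 1 N, then 4 N sinks the softest pad about 15 mm, the others 4 to 6 mm; all bottom below 18 N
- tag_left_top (a point): centre of the top of the tag of the left unit: a flat steel tab 22 x 28 mm, 6 mm thick, over a black block 30 x 40 mm, 41 mm tall, 48 mm beyond the unit's centre. Its top is 61 to 65 mm above the table at the start, 47 mm when fully down on the block; this point moves with it
- tag_left (a joint): how far the tag of the left unit is pushed down, m: 0 to 0.004 at the start, 0.018 fully down. It has about 3 N of friction and stays where it is left
- unit_middle: the cushion unit in the middle, y about 0: a dark steel base plate 145 x 75 x 12 mm, fixed; origin at the centre of its underside; its x axis runs from its pad (near end) to its tag (far end), within 0.4 rad of world x. The three units look alike; which of them has the soft pad changes each time
- pad_middle (a point): centre of the top of the middle unit's spring pad as it stands at rest (this point does not sink with it), 80 mm above the table. The pad is a level plywood disc 54 mm across that goes straight down up to 22 mm and springs back. It starts to give at about 1 N, then 4 N sinks the softest pad about 15 mm, the others 4 to 6 mm; all bottom below 18 N
- tag_middle_top (a point): centre of the top of the tag of the middle unit: a flat steel tab 22 x 28 mm, 6 mm thick, over a black block 30 x 40 mm, 41 mm tall, 48 mm beyond the unit's centre. Its top is 61 to 65 mm above the table at the start, 47 mm when fully down on the block; this point moves with it
- tag_middle (a joint): how far the tag of the middle unit is pushed down, m: 0 to 0.004 at the start, 0.018 fully down. It has about 3 N of friction and stays where it is left
- unit_right: the cushion unit on the robot's right, y about -0.26: a dark steel base plate 145 x 75 x 12 mm, fixed; origin at the centre of its underside; its x axis runs from its pad (near end) to its tag (far end), within 0.4 rad of world x. The three units look alike; which of them has the soft pad changes each time
- pad_right (a point): centre of the top of the right unit's spring pad as it stands at rest (this point does not sink with it), 80 mm above the table. The pad is a level plywood disc 54 mm across that goes straight down up to 22 mm and springs back. It starts to give at about 1 N, then 4 N sinks the softest pad about 15 mm, the others 4 to 6 mm; all bottom below 18 N
- tag_right_top (a point): centre of the top of the tag of the right unit: a flat steel tab 22 x 28 mm, 6 mm thick, over a black block 30 x 40 mm, 41 mm tall, 48 mm beyond the unit's centre. Its top is 61 to 65 mm above the table at the start, 47 mm when fully down on the block; this point moves with it
- tag_right (a joint): how far the tag of the right unit is pushed down, m: 0 to 0.004 at the start, 0.018 fully down. It has about 3 N of friction and stays where it is left
- box_tall: bystander, loose: red closed carton standing upright, 60 x 40 x 85 mm tall, between the left and middle units; origin at the centre of its underside
- form_block: bystander, loose: wooden forming block, 45 x 40 x 72 mm tall, between the middle and right units; origin at the centre of its underside
- box_low: bystander, loose: red closed carton lying flat, 85 x 60 x 45 mm tall, beyond the units; origin at the centre of its underside
- phone: bystander, loose: black phone lying flat, 75 x 150 x 9 mm, beyond the units; origin at the centre of its underside
- glue_jar: bystander, loose: closed jar, 60 mm diameter, 90 mm tall, beyond the units; origin at the centre of its underside
- tape_roll: bystander, loose: paper tape roll lying flat, 90 mm diameter, 25 mm tall, beyond the units; origin at the centre of its underside
- screwdriver: bystander, loose: screwdriver lying near the robot on its right; origin between its ends, z about on its axis
Mind the look-alikes: they are no part of the job. Leave any red look-alike of the unit_left alone. Leave any pink look-alike of the unit_right alone.

How it is judged (in metres and radians):
On the way, in this order (a step that is already met when the one before it is completed fails the run):
1. the left pad is pressed down more than 2 mm (((horizontal distance between plate_a_c0 and pad_left below 0.03 m and height (world z) of plate_a_c0 below 0.072 m) or (horizontal distance between plate_b_c0 and pad_left below 0.03 m and height (world z) of plate_b_c0 below 0.072 m) or (horizontal distance between plate_c_c0 and pad_left below 0.03 m and height (world z) of plate_c_c0 below 0.072 m))), for 0.05 s.
2. the middle pad is pressed down more than 2 mm (((horizontal distance between plate_a_c0 and pad_middle below 0.03 m and height (world z) of plate_a_c0 below 0.072 m) or (horizontal distance between plate_b_c0 and pad_middle below 0.03 m and height (world z) of plate_b_c0 below 0.072 m) or (horizontal distance between plate_c_c0 and pad_middle below 0.03 m and height (world z) of plate_c_c0 below 0.072 m))), for 0.05 s.
3. the right pad is pressed down more than 2 mm (((horizontal distance between plate_a_c0 and pad_right below 0.03 m and height (world z) of plate_a_c0 below 0.072 m) or (horizontal distance between plate_b_c0 and pad_right below 0.03 m and height (world z) of plate_b_c0 below 0.072 m) or (horizontal distance between plate_c_c0 and pad_right below 0.03 m and height (world z) of plate_c_c0 below 0.072 m))), for 0.05 s.
4. the tag of the softest unit is pushed down more than 15 mm of its 18 mm (((horizontal distance between plate_b_c0 and pad_left below 0.03 m and value of joint tag_left above 0.015 m and value of joint each of tag_middle, tag_right below 0.007 m) or (horizontal distance between plate_b_c0 and pad_middle below 0.03 m and value of joint tag_middle above 0.015 m and value of joint each of tag_left, tag_right below 0.007 m) or (horizontal distance between plate_b_c0 and pad_right below 0.03 m and value of joint tag_right above 0.015 m and value of joint each of tag_left, tag_middle below 0.007 m))), for 0.1 s.
At the end, for the whole second after the job is handed in: The softest unit's tag is down by more than 15 mm of its 18 mm, the other two tags are down less than 7 mm, all three pads are back up (within 1 mm), and no bystander is more than 20 mm from where it stood (((horizontal distance between plate_b_c0 and pad_left below 0.03 m and value of joint tag_left above 0.015 m and value of joint each of tag_middle, tag_right below 0.007 m) or (horizontal distance between plate_b_c0 and pad_middle below 0.03 m and value of joint tag_middle above 0.015 m and value of joint each of tag_left, tag_right below 0.007 m) or (horizontal distance between plate_b_c0 and pad_right below 0.03 m and value of joint tag_right above 0.015 m and value of joint each of tag_left, tag_middle below 0.007 m)) and height (world z) of each of plate_a_c0, plate_b_c0, plate_c_c0 above 0.073 m and distance of each of box_tall, form_block, box_low, phone, glue_jar, tape_roll, screwdriver from where it was at the start of the episode below 0.02 m); the robot touches nothing.
It fails at once if the tag of a unit that is not the softest is pushed down (7 mm or more) ((value of joint tag_left above 0.007 m and not (horizontal distance between plate_b_c0 and pad_left below 0.03 m)) or (value of joint tag_middle above 0.007 m and not (horizontal distance between plate_b_c0 and pad_middle below 0.03 m)) or (value of joint tag_right above 0.007 m and not (horizontal distance between plate_b_c0 and pad_right below 0.03 m))).
It fails at once if a bystander is lifted, tipped or shifted more than 20 mm (distance of any of box_tall, form_block, box_low, phone, glue_jar, tape_roll, screwdriver from where it was at the start of the episode above 0.02 m or angle between any of box_tall, form_block, box_low, phone, glue_jar, tape_roll's own z axis and vertical above 0.5 rad).
It also fails if it takes over 51 s, if anything falls off the work surface, if the arm or the gripper's body presses on something with over 40 N, if the wrist force passes 120 N, or if a joint passes its speed limit or range.

ROBOT

A 6-joint arm with a two-finger parallel gripper is mounted at the origin on the work surface. World frame = base frame: x ahead of the robot, y to its left, z up, the work surface at z = 0. Lengths are in mm, angles in rad, forces in N, time in s.
With the tool pointing down it reaches from about 300 to 850 mm from the base axis. Payload 4.2 kg.
Tool frame: the origin (TCP) lies at the very end of the fingers, on their centre line; the grasp point (between the pads) lies behind it (manip.pinch_z is the z of the grasp point in the tool frame, in mm); z points along the fingers, y is the line along which they close (so a half turn about z gives the same grasp; the last joint's range is limited). The gripper opens to 91 mm and grips with 3 to 60 N. Pads are 32 mm wide; open, the fingers measure 118 mm over their backs; the gripper's body (76 mm by 178 mm) begins 60 mm behind the grasp point.
Start: joints at [1.091, 0.32, 1.565, -0, 1.257, -0.02], TCP at [255.172, 515.297, 213.976] pointing down, gripper open.
Joint ranges: [-3.11, 3.11], [-0.84, 2.01], [0.21, 2.61], [-1.34, 4.49], [0.05, 2.63], [-2.56, 2.56]. Speed limits (rad/s): [2.57, 2.57, 3.14, 3.14, 3.14, 3.14].

INTERFACE

Orientations are given as a unit quaternion [x, y, z, w].
In Python, from bench import manip gives the robot as it stands.
- The arm moves only by the shell command python3 -m pendant 'ROWS' [OPENING] [FORCE]. ROWS is JSON, a list of rows, each an object of numbers: "dx", "dy", "dz": the shift along the world's x, y, z in cm; "rx", "ry", "rz": the turn, a rotation vector about the world's x, y, z in rad. A call has 1 to 10 rows; each row shifts and turns the commanded pose from where the row before left it; what a row does not reach is not made up. A row lasts 1/10 s, in which the tool goes at most 50 mm and 8.59 degrees, less where a joint would pass 70% of its speed; a pose out of reach is approached as far as the arm can. A call is refused whole if a number of a shift passes 5 or a number of a turn 0.15, either way. A call with a gripper value outside its range is refused whole. OPENING is the opening, from 0 (shut) to 1 (fully open), set as the call begins (- or left out, the last holds). The fingers move at their own pace and stop on an object; FORCE is the grip in N (left out, the last holds). Time passes only in rows, so rows that do not move let the fingers close. It gives the time, the measured TCP pose, the force, the opening and the grip force at its end, in the units of the state.
- manip.sense(): the state, without advancing time (a new reading comes with each control period).
- manip.read_camera(name): name is "scene" or "side" or "wrist"; returns the picture (420x560x3 uint8, red, green, blue); there is no depth.
- manip.camera_model(name): a dict with "fx", "fy", "cx", "cy" (pixels), "cam_to_world" (4x4, takes a point from camera to world coordinates); the wrist camera has in their place "hand_eye" (4x4, takes a point from camera to tool coordinates, whose origin is the TCP and whose axes are the flange's). Camera axes: x right, y down, z forward; pixel columns grow to the right and rows downward; lengths in mm; the calibration is good to about 2 mm. A picture is of the moment at which its call begins: read the wrist's pose just before it. camera_model takes no time and is no camera call.
- manip.close_job(): hands the job in; it is judged then, once.
The state is a dict: "t": time; "joint_pos": joint angles; "joint_vel": joint speeds; "tau": joint torques, N m; "position": TCP position; "orientation": TCP orientation; "ft_force": force on the tool from outside, world axes, zero at the start; "wrist_torque": the same for the moment, N m; "opening": opening from 0.0 (shut) to 1.0 (fully open); "gripper_force": force on a finger pad.
Only numpy, scipy, OpenCV 4.12 (cv2) and the standard library are available. Lean on these libraries where they do the work, as an engineer would, in place of code of your own. Each camera call takes 0.05 s, during which the arm holds its last target. There are 200 camera calls.

## Working session

There is one attempt and no reset: what is moved stays moved. The work goes in short steps, Python scripts to look and compute and a shell command to move; the robot and the scene stay as the last step left them, time stands still between calls to the robot, and variables do not carry over. Pictures are saved under pics/ and viewed, at most 13 in all, crops included, and the job is handed in when it is done.

```bash
mkdir -p pics; python3 - <<'E'
from bench import manip
import cv2,numpy as np
s=manip.sense();print(s['t'],s['position'],s['orientation'],s['opening'],s['ft_force'])
for n in("scene","side"):
    m=manip.camera_model(n);print(n,m['fx'],m['fy'],m['cx'],m['cy'],np.round(m['cam_to_world'],4).tolist())
    cv2.imwrite(f'pics/{n}0.png',manip.read_camera(n)[:,:,::-1])
print(manip.camera_model('wrist'))
E
```

```text
0.0 [254.9222411  514.83431374 213.1306113 ] [ 2.27864036e-01  9.73692557e-01 -8.60197803e-04 -2.15453104e-04] 1.0009482072318472 [-0.13204019  0.91551896 -0.45042779]
scene 503.94203852702634 503.94203852702634 281.0427984613777 210.58289574949762 [[-0.5572, 0.5916, -0.5827, 1303.9598], [0.8303, 0.4049, -0.383, 478.3837], [0.0094, -0.6972, -0.7168, 1035.307], [0.0, 0.0, 0.0, 1.0]]
side 466.8004909538907 466.8004909538907 281.0608814555223 213.3330697326048 [[0.8847, -0.3099, 0.3484, 77.978], [-0.4661, -0.6093, 0.6416, -825.4265], [0.0135, -0.7299, -0.6834, 944.5448], [0.0, 0.0, 0.0, 1.0]]
{'fx': 367.4193357149163, 'fy': 367.4193357149163, 'cx': 278.1071922847289, 'cy': 216.65930750798447, 'hand_eye': array([[-5.59526568e-04, -9.57006189e-01, -2.90066961e-01,
         8.26973360e+01],
       [ 9.99999695e-01, -3.77198847e-04, -6.84479077e-04,
         2.63264536e-01],
       [ 5.45637790e-04, -2.90067256e-01,  9.57006107e-01,
        -1.71409030e+02],
       [ 0.00000000e+00,  0.00000000e+00,  0.00000000e+00,
         1.00000000e+00]])}
```

View pics/scene0.png

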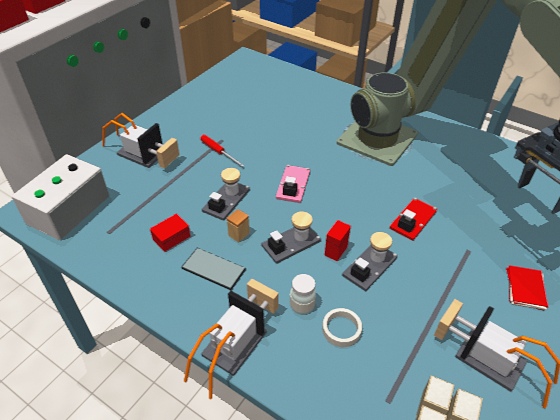

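View pics/side0.png

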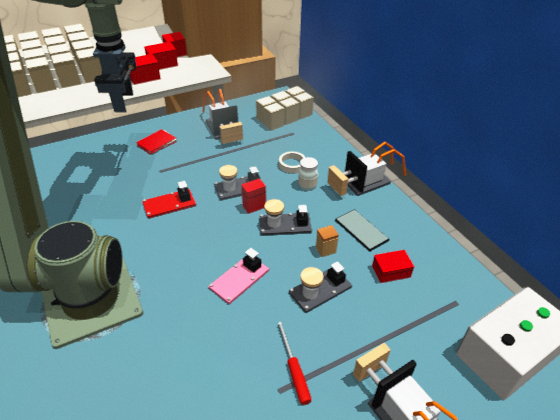

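Scene picture: the dark units with a wooden pad are left (pad 381,241), middle (302,219) and right (230,175). The red plate (413,218) and pink plate (293,183) have no pad, so they are the look-alikes. The three dark ones fit the description. I'll confirm that in one enlarged crop and measure the pads and tags there.

```bash
cat > h.py <<'E'
import numpy as np
from bench import manip
def ray(n,u,v,z,T=None):
    m=manip.camera_model(n);T=m['cam_to_world'] if T is None else T
    d=T[:3,:3]@[(u-m['cx'])/m['fx'],(v-m['cy'])/m['fy'],1];o=T[:3,3]
    return np.round((o+d*(z-o[2])/d[2])[:2],1)
E
python3 - <<'E'
import cv2,numpy as np
from h import ray
a=cv2.imread('pics/scene0.png');b=cv2.imread('pics/side0.png')
cv2.imwrite('pics/crop.png',np.vstack([cv2.resize(a[160:295,195:405],None,fx=3.6,fy=3.6,interpolation=2)[:300*2][:486],])[:486])
S=b[155:310,205:355]
cv2.imwrite('pics/crop2.png',cv2.resize(S,None,fx=3.8,fy=3.8,interpolation=2))
for n,im,P in(('scene',a,[(381,240),(302,218),(230,174)]),('side',b,[(229,172),(274,207),(312,276)])):
    for u,v in P:
        c=im[v,u].astype(int);m=(np.abs(im.astype(int)-c).max(2)<22).astype(np.uint8)
        k,l,st,ce=cv2.connectedComponentsWithStats(m)
        i=l[v,u];print(n,c,st[i],ce[i],ray(n,*(st[i][:2]+(st[i][2:4]-1)/2),80),ray(n,*ce[i],80))
E
```

```text
scene [168 230 243] [371 232  21  16 248] [381.04032258 239.34274194] [469.7 231.6] [469.1 231.4]
scene [163 225 243] [292 212  20  14 221] [301.68325792 218.37104072] [521.1  28. ] [520.5  28.2]
scene [169 229 243] [222 168  17  12 168] [229.95833333 173.5       ] [ 487.1 -233.9] [ 487.2 -234. ]
side [172 233 251] [220 165  17  11 143] [227.83916084 169.93706294] [465.4 226.7] [465.1 227.2]
side [173 237 252] [265 200  19  12 181] [274.03314917 205.30939227] [516.1  23. ] [516.5  23.7]
side [171 236 252] [301 268  22  16 282] [311.56028369 275.36879433] [ 482.5 -237.7] [ 482.8 -237.5]
```

View pics/crop.png

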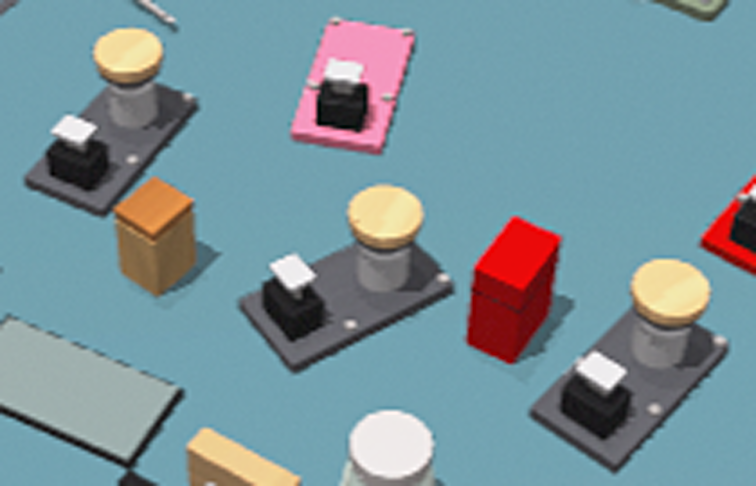

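View pics/crop2.png

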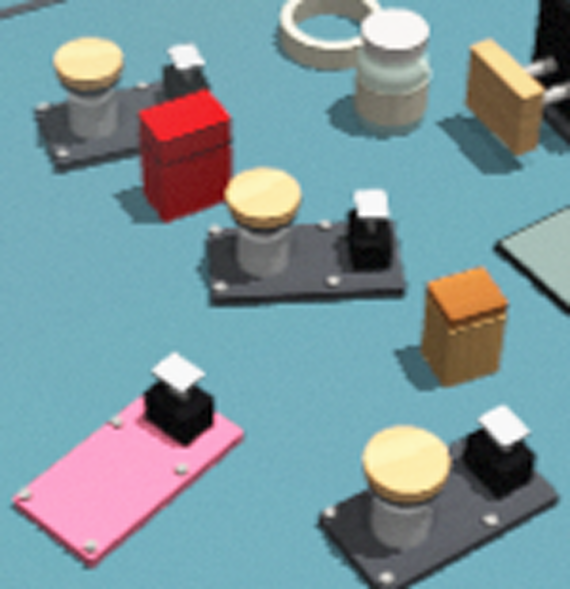

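The crop confirms the three dark units with pads. The red and pink plates have only a tag.

```bash
python3 - <<'E'
from h import *
for n,A in(('scene',[(361.9,263.9),(276.4,236.1),(215.8,196.4)]),('side',[(253.9,170),(302.6,208.9),(337.4,267.4)])):
    for p in A: print(n,ray(n,*p,63))
E
python3 -m pendant '[{"dx":2.65,"dy":-3.57},{"dx":2.65,"dy":-3.57},{"dx":2.65,"dy":-3.57},{"dx":2.65,"dy":-3.57},{"dx":2.65,"dy":-3.57},{"dx":2.65,"dy":-3.57},{"dx":2.65,"dy":-3.57},{"dx":2.65,"dy":-3.57},{},{}]' 0 20
```

```text
scene [552.8 223.4]
scene [ 5.961e+02 -1.000e-01]
scene [ 569.9 -220.3]
side [543.7 211.7]
side [589.5  -9.1]
side [ 560.3 -233.3]$[0]: bad value
```

```bash
python3 -m pendant '[{"dx":2.6,"dy":-3.6,"dz":0,"rx":0,"ry":0,"rz":0}]' 0 20
```

```text
t: 0.2
position: [279.6, 481.8, 213.1]
orientation: [0.226, 0.974, 0.001, -0.001]
ft_force: [0.7, -1.1, 0.0]
opening: 0.942
gripper_force: 0.0
```

```bash
python3 -m pendant '[{"dx":2.66,"dy":-3.57,"dz":0},{"dx":2.66,"dy":-3.57},{"dx":2.66,"dy":-3.57,"dz":0},{"dx":2.66,"dy":-3.57,"dz":0},{"dx":2.66,"dy":-3.57,"dz":0},{"dx":2.66,"dy":-3.57,"dz":0},{"dx":2.66,"dy":-3.57,"dz":0},{"dx":0},{"dx":0}]' 0 20; python3 - <<'E'
from bench import manip
import cv2
s=manip.sense();cv2.imwrite('pics/w1.png',manip.read_camera('wrist')[:,:,::-1]);print(s['position'].tolist(),s['orientation'].tolist())
E
```

```text
[279.61553260213503, 481.7947024922449, 213.13367575220295] [0.22555248375843345, 0.9742305433436035, 0.0006092926718677602, -0.0007444791928098535]$[0]: bad value
```

View pics/w1.png

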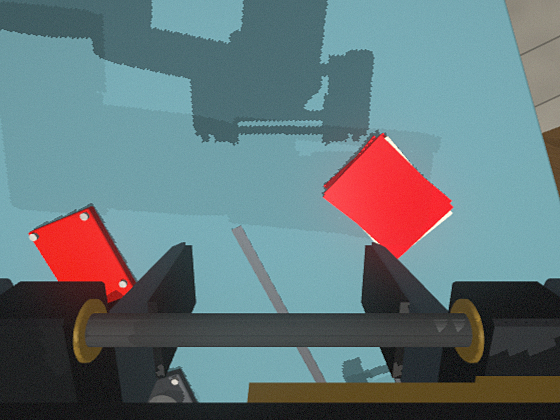

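The wrist view shows only the red look-alike plate (80,250) and the red book (390,195), because it looks toward the robot side of the fingers. The fixed cameras are accurate enough for the pads. The refused call seems to be about row format.

```bash
python3 -m pendant '[{"dx":2.66,"dy":-3.57,"dz":0,"rx":0,"ry":0,"rz":0},{"dx":2.66,"dy":-3.57,"dz":0,"rx":0,"ry":0,"rz":0},{"dx":2.66,"dy":-3.57,"dz":0,"rx":0,"ry":0,"rz":0},{"dx":2.66,"dy":-3.57,"dz":0,"rx":0,"ry":0,"rz":0},{"dx":2.66,"dy":-3.57,"dz":0,"rx":0,"ry":0,"rz":0},{"dx":2.66,"dy":-3.57,"dz":0,"rx":0,"ry":0,"rz":0},{"dx":2.66,"dy":-3.57,"dz":0,"rx":0,"ry":0,"rz":0},{"dx":0,"dy":0,"dz":0,"rx":0,"ry":0,"rz":0},{"dx":0,"dy":0,"dz":0,"rx":0,"ry":0,"rz":0}]' 0 20
```

```text
t: 1.15
position: [467.5, 228.6, 213.6]
orientation: [0.229, 0.973, -0.0, -0.001]
ft_force: [-0.7, 0.8, -1.1]
opening: 0.111
gripper_force: 0.0
```

Every key is required in each row. I'm over the left pad, so descend.

```bash
python3 -m pendant '[{"dx":0,"dy":0,"dz":-4,"rx":0,"ry":0,"rz":0},{"dx":0,"dy":0,"dz":-4,"rx":0,"ry":0,"rz":0},{"dx":0,"dy":0,"dz":-3,"rx":0,"ry":0,"rz":0},{"dx":0,"dy":0,"dz":-1,"rx":0,"ry":0,"rz":0},{"dx":0,"dy":0,"dz":0,"rx":0,"ry":0,"rz":0},{"dx":0,"dy":0,"dz":0,"rx":0,"ry":0,"rz":0},{"dx":0,"dy":0,"dz":0,"rx":0,"ry":0,"rz":0}]' 0 20
python3 -m pendant '[{"dx":0,"dy":0,"dz":-0.5,"rx":0,"ry":0,"rz":0},{"dx":0,"dy":0,"dz":-0.5,"rx":0,"ry":0,"rz":0},{"dx":0,"dy":0,"dz":-0.5,"rx":0,"ry":0,"rz":0},{"dx":0,"dy":0,"dz":-0.5,"rx":0,"ry":0,"rz":0},{"dx":0,"dy":0,"dz":-0.4,"rx":0,"ry":0,"rz":0},{"dx":0,"dy":0,"dz":0,"rx":0,"ry":0,"rz":0},{"dx":0,"dy":0,"dz":0,"rx":0,"ry":0,"rz":0},{"dx":0,"dy":0,"dz":0,"rx":0,"ry":0,"rz":0},{"dx":0,"dy":0,"dz":0,"rx":0,"ry":0,"rz":0}]'
python3 - <<'E'
from bench import manip
import cv2
s=manip.sense();print(s['position'],s['ft_force'])
a=manip.read_camera('side')[:,:,::-1][110:250,150:350]
b=manip.read_camera('scene')[:,:,::-1][170:310,300:460]
print([manip.sense()['ft_force'][2]])
cv2.imwrite('pics/p1.png',cv2.hconcat([cv2.resize(a,None,fx=2.2,fy=2.2),cv2.resize(b,None,fx=2.2,fy=2.2)]))
E
```

```text
t: 1.85
position: [468.4, 230.3, 95.7]
orientation: [0.228, 0.974, 0.001, 0.001]
ft_force: [0.4, -0.2, -0.3]
opening: 0.008
gripper_force: 0.0
t: 2.75
position: [467.5, 229.4, 70.2]
orientation: [0.228, 0.974, 0.0, 0.0]
ft_force: [-0.4, 0.1, 3.3]
opening: 0.006
gripper_force: 1.5
[467.51372294 229.43716545  70.19905103] [-0.40616826  0.07211873  3.25872153]
[np.float64(2.910551016075303)]
```

View pics/p1.png

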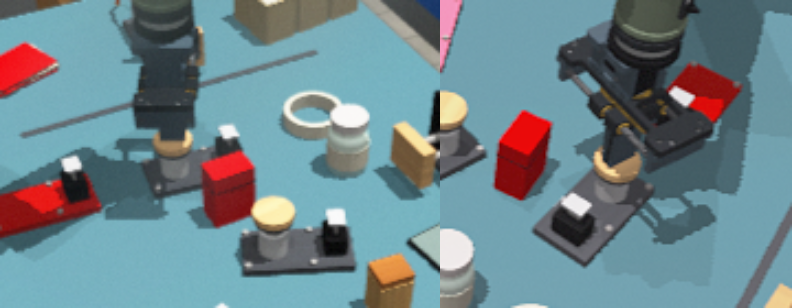

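The picture shows the fingers on the left pad (side crop 172,140), which is sunk about 10 mm at about 3 N. Next, the middle pad.

```bash
python3 -m pendant '[{"dx":0,"dy":0,"dz":4,"rx":0,"ry":0,"rz":0},{"dx":0,"dy":0,"dz":3,"rx":0,"ry":0,"rz":0},{"dx":1.02,"dy":-4.07,"dz":0,"rx":0,"ry":0,"rz":0},{"dx":1.02,"dy":-4.07,"dz":0,"rx":0,"ry":0,"rz":0},{"dx":1.02,"dy":-4.07,"dz":0,"rx":0,"ry":0,"rz":0},{"dx":1.02,"dy":-4.07,"dz":0,"rx":0,"ry":0,"rz":0},{"dx":1.02,"dy":-4.07,"dz":0,"rx":0,"ry":0,"rz":0},{"dx":0,"dy":0,"dz":0,"rx":0,"ry":0,"rz":0},{"dx":0,"dy":0,"dz":0,"rx":0,"ry":0,"rz":0}]'
python3 -m pendant '[{"dx":0,"dy":0,"dz":-3,"rx":0,"ry":0,"rz":0},{"dx":0,"dy":0,"dz":-2,"rx":0,"ry":0,"rz":0},{"dx":0,"dy":0,"dz":-0.5,"rx":0,"ry":0,"rz":0},{"dx":0,"dy":0,"dz":-0.5,"rx":0,"ry":0,"rz":0},{"dx":0,"dy":0,"dz":-0.5,"rx":0,"ry":0,"rz":0},{"dx":0,"dy":0,"dz":-0.5,"rx":0,"ry":0,"rz":0},{"dx":0,"dy":0,"dz":0,"rx":0,"ry":0,"rz":0},{"dx":0,"dy":0,"dz":0,"rx":0,"ry":0,"rz":0},{"dx":0,"dy":0,"dz":0,"rx":0,"ry":0,"rz":0},{"dx":0,"dy":0,"dz":0,"rx":0,"ry":0,"rz":0}]'
python3 - <<'E'
from bench import manip
import cv2
b=manip.read_camera('side')[:,:,::-1][130:270,190:350]
a=manip.read_camera('scene')[:,:,::-1][150:290,220:400]
print([manip.sense()['ft_force'][2]])
cv2.imwrite('pics/p2.png',cv2.hconcat([cv2.resize(a,None,fx=2.2,fy=2.2),cv2.resize(b,None,fx=2.2,fy=2.2)]))
E
```

```text
t: 3.75
position: [517.9, 25.4, 139.4]
orientation: [0.229, 0.973, 0.0, -0.001]
ft_force: [-0.3, -0.6, -0.1]
opening: 0.006
gripper_force: 0.0
t: 4.75
position: [518.5, 26.7, 70.9]
orientation: [0.228, 0.974, 0.001, 0.0]
ft_force: [-2.9, 4.0, 5.3]
opening: 0.007
gripper_force: 2.8
[np.float64(5.365995828913921)]
```

View pics/p2.png

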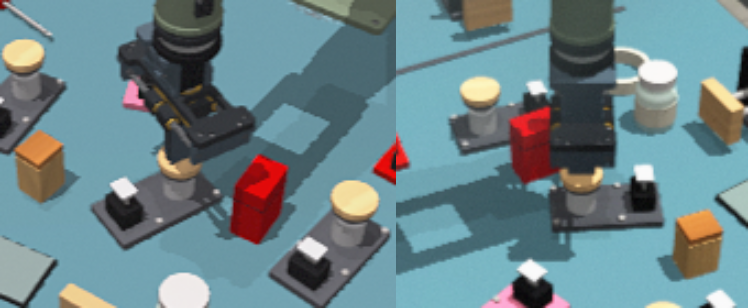

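The fingers are on the middle pad (scene crop 180,165): 5.3 N at the same depth, so it is stiffer. Next, the right pad.

```bash
python3 -m pendant '[{"dx":0,"dy":0,"dz":4,"rx":0,"ry":0,"rz":0},{"dx":0,"dy":0,"dz":3,"rx":0,"ry":0,"rz":0},{"dx":-0.56,"dy":-4.36,"dz":0,"rx":0,"ry":0,"rz":0},{"dx":-0.56,"dy":-4.36,"dz":0,"rx":0,"ry":0,"rz":0},{"dx":-0.56,"dy":-4.36,"dz":0,"rx":0,"ry":0,"rz":0},{"dx":-0.56,"dy":-4.36,"dz":0,"rx":0,"ry":0,"rz":0},{"dx":-0.56,"dy":-4.36,"dz":0,"rx":0,"ry":0,"rz":0},{"dx":-0.56,"dy":-4.36,"dz":0,"rx":0,"ry":0,"rz":0},{"dx":0,"dy":0,"dz":0,"rx":0,"ry":0,"rz":0},{"dx":0,"dy":0,"dz":0,"rx":0,"ry":0,"rz":0}]'
python3 -m pendant '[{"dx":0,"dy":0,"dz":0,"rx":0,"ry":0,"rz":0},{"dx":0,"dy":0,"dz":-3,"rx":0,"ry":0,"rz":0},{"dx":0,"dy":0,"dz":-2,"rx":0,"ry":0,"rz":0},{"dx":0,"dy":0,"dz":-0.5,"rx":0,"ry":0,"rz":0},{"dx":0,"dy":0,"dz":-0.5,"rx":0,"ry":0,"rz":0},{"dx":0,"dy":0,"dz":-0.5,"rx":0,"ry":0,"rz":0},{"dx":0,"dy":0,"dz":-0.5,"rx":0,"ry":0,"rz":0},{"dx":0,"dy":0,"dz":0,"rx":0,"ry":0,"rz":0},{"dx":0,"dy":0,"dz":0,"rx":0,"ry":0,"rz":0},{"dx":0,"dy":0,"dz":0,"rx":0,"ry":0,"rz":0}]'
python3 - <<'E'
from bench import manip
import cv2
b=manip.read_camera('side')[:,:,::-1][200:340,240:400]
a=manip.read_camera('scene')[:,:,::-1][110:250,150:330]
print([manip.sense()['ft_force'][2]])
cv2.imwrite('pics/p3.png',cv2.hconcat([cv2.resize(a,None,fx=2.2,fy=2.2),cv2.resize(b,None,fx=2.2,fy=2.2)]))
E
```

```text
t: 5.85
position: [484.7, -236.7, 140.1]
orientation: [0.229, 0.973, -0.0, 0.0]
ft_force: [-0.4, -0.6, -0.2]
opening: 0.006
gripper_force: 0.0
t: 6.85
position: [485.4, -235.0, 71.4]
orientation: [0.228, 0.974, 0.001, 0.001]
ft_force: [-0.9, 3.8, 7.4]
opening: 0.005
gripper_force: 3.6
[np.float64(7.173671237979438)]
```

View pics/p3.png

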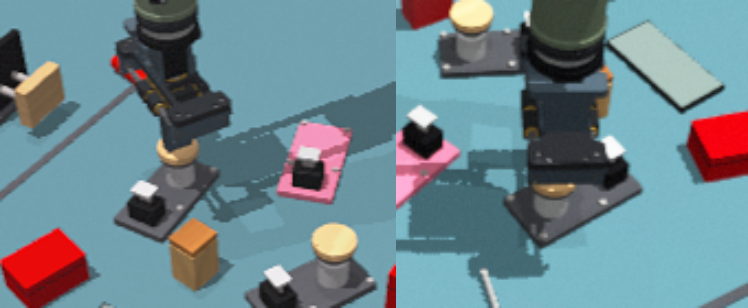

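The fingers are on the right pad (scene crop 178,155). At about 10 mm down the forces are left 3.1 N, middle 5.4 N and right 7.2 N, so the left unit is the softest. Its tag is at about (548, 218).

```bash
python3 -m pendant '[{"dx":0,"dy":0,"dz":4,"rx":0,"ry":0,"rz":0},{"dx":0,"dy":0,"dz":4,"rx":0,"ry":0,"rz":0},{"dx":0,"dy":0,"dz":1,"rx":0,"ry":0,"rz":0}]'
python3 -m pendant '[{"dx":0.63,"dy":4.54,"dz":0,"rx":0,"ry":0,"rz":0},{"dx":0.63,"dy":4.54,"dz":0,"rx":0,"ry":0,"rz":0},{"dx":0.63,"dy":4.54,"dz":0,"rx":0,"ry":0,"rz":0},{"dx":0.63,"dy":4.54,"dz":0,"rx":0,"ry":0,"rz":0},{"dx":0.63,"dy":4.54,"dz":0,"rx":0,"ry":0,"rz":0},{"dx":0.63,"dy":4.54,"dz":0,"rx":0,"ry":0,"rz":0},{"dx":0.63,"dy":4.54,"dz":0,"rx":0,"ry":0,"rz":0},{"dx":0.63,"dy":4.54,"dz":0,"rx":0,"ry":0,"rz":0},{"dx":0.63,"dy":4.54,"dz":0,"rx":0,"ry":0,"rz":0},{"dx":0.63,"dy":4.54,"dz":0,"rx":0,"ry":0,"rz":0}]'
python3 -m pendant '[{"dx":0,"dy":0,"dz":0,"rx":0,"ry":0,"rz":0},{"dx":0,"dy":0,"dz":0,"rx":0,"ry":0,"rz":0},{"dx":0,"dy":0,"dz":-4,"rx":0,"ry":0,"rz":0},{"dx":0,"dy":0,"dz":-3.5,"rx":0,"ry":0,"rz":0},{"dx":0,"dy":0,"dz":-1,"rx":0,"ry":0,"rz":0},{"dx":0,"dy":0,"dz":0,"rx":0,"ry":0,"rz":0},{"dx":0,"dy":0,"dz":0,"rx":0,"ry":0,"rz":0},{"dx":0,"dy":0,"dz":0,"rx":0,"ry":0,"rz":0}]'
python3 - <<'E'
from bench import manip
import cv2
a=manip.read_camera('side')[:,:,::-1][100:240,180:340]
b=manip.read_camera('scene')[:,:,::-1][190:330,290:450]
cv2.imwrite('pics/p4.png',cv2.hconcat([cv2.resize(a,None,fx=2.4,fy=2.4),cv2.resize(b,None,fx=2.4,fy=2.4)]))
E
```

```text
t: 7.25
position: [487.6, -237.2, 165.0]
orientation: [0.228, 0.974, -0.001, 0.005]
ft_force: [0.4, -0.6, 0.4]
opening: 0.005
gripper_force: 0.0
t: 8.25
position: [547.9, 220.3, 159.9]
orientation: [0.228, 0.974, 0.0, 0.0]
ft_force: [1.5, 0.3, 0.4]
opening: 0.008
gripper_force: 0.0
t: 9.05
position: [549.2, 218.4, 77.0]
orientation: [0.228, 0.974, 0.001, 0.002]
ft_force: [0.5, 0.3, -0.0]
opening: 0.002
gripper_force: 0.0
```

View pics/p4.png

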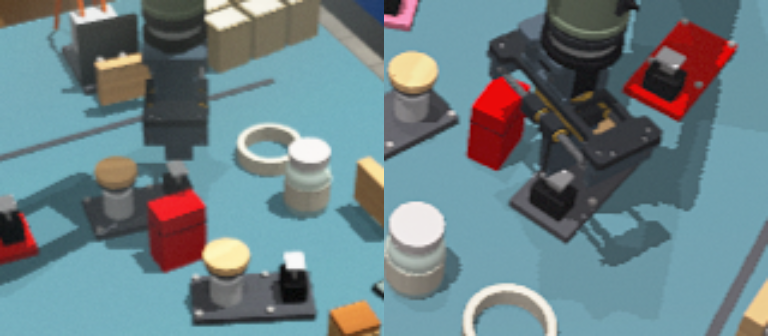

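The fingertip is just above the left tag (side crop: tip 180,158, tag 178,172; scene crop: tag 560,180). I'll check the alignment numerically.

```bash
python3 - <<'E'
from h import *
import cv2
for n,off,x0 in(('side',(180,100),0),('scene',(290,190),384)):
    m=manip.camera_model(n);W=np.linalg.inv(m['cam_to_world'])
    for P in((549,218,77),(548,218,63),(548,218,57)):
        c=W[:3,:3]@P+W[:3,3];u=m['fx']*c[0]/c[2]+m['cx'];v=m['fy']*c[1]/c[2]+m['cy']
        print(n,P,((u-off[0])*2.4+x0).round(),((v-off[1])*2.4).round())
im=cv2.imread('pics/p4.png')
cv2.imwrite('pics/p5.png',cv2.hconcat([cv2.resize(im[110:220,110:250],None,fx=2.8,fy=2.8),cv2.resize(im[110:220,480:620],None,fx=2.8,fy=2.8)]))
E
```

```text
side (549, 218, 77) 179.0 155.0
side (548, 218, 63) 178.0 164.0
side (548, 218, 57) 178.0 168.0
scene (549, 218, 77) 555.0 164.0
scene (548, 218, 63) 554.0 172.0
scene (548, 218, 57) 553.0 176.0
```

View pics/p5.png

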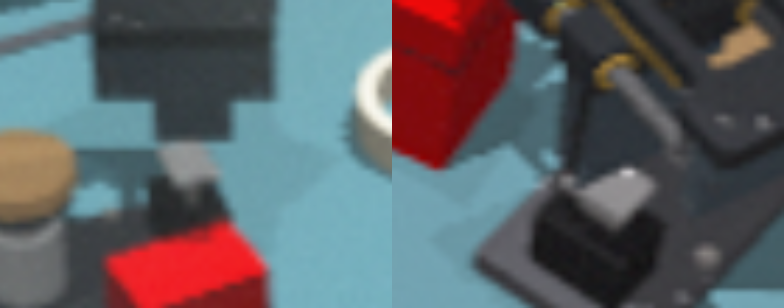

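The tag is at most a few mm toward +y from the tip. Shift 4 mm and push down.

```bash
python3 -m pendant '[{"dx":0,"dy":0.4,"dz":0,"rx":0,"ry":0,"rz":0},{"dx":0,"dy":0,"dz":-1,"rx":0,"ry":0,"rz":0},{"dx":0,"dy":0,"dz":-0.5,"rx":0,"ry":0,"rz":0},{"dx":0,"dy":0,"dz":-0.5,"rx":0,"ry":0,"rz":0},{"dx":0,"dy":0,"dz":-0.5,"rx":0,"ry":0,"rz":0},{"dx":0,"dy":0,"dz":-0.3,"rx":0,"ry":0,"rz":0},{"dx":0,"dy":0,"dz":0,"rx":0,"ry":0,"rz":0},{"dx":0,"dy":0,"dz":0,"rx":0,"ry":0,"rz":0}]'
python3 -m pendant '[{"dx":0,"dy":0,"dz":-0.3,"rx":0,"ry":0,"rz":0},{"dx":0,"dy":0,"dz":-0.1,"rx":0,"ry":0,"rz":0},{"dx":0,"dy":0,"dz":0,"rx":0,"ry":0,"rz":0},{"dx":0,"dy":0,"dz":0,"rx":0,"ry":0,"rz":0}]'
```

```text
t: 9.95
position: [548.0, 222.6, 47.3]
orientation: [0.228, 0.974, 0.0, 0.0]
ft_force: [0.3, 1.7, 5.5]
opening: 0.004
gripper_force: 2.4
t: 10.35
position: [548.2, 222.7, 47.0]
orientation: [0.228, 0.974, 0.001, 0.001]
ft_force: [-6.1, -0.5, 26.2]
opening: 0.003
gripper_force: 13.2
```

Hard stop at z = 47 with 26 N, so the tag is fully down. Move clear and check.

```bash
python3 -m pendant '[{"dx":0,"dy":0,"dz":2,"rx":0,"ry":0,"rz":0},{"dx":0,"dy":0,"dz":4,"rx":0,"ry":0,"rz":0},{"dx":0,"dy":0,"dz":4,"rx":0,"ry":0,"rz":0},{"dx":0,"dy":0,"dz":4,"rx":0,"ry":0,"rz":0},{"dx":-2,"dy":4,"dz":2,"rx":0,"ry":0,"rz":0},{"dx":-2,"dy":4,"dz":0,"rx":0,"ry":0,"rz":0},{"dx":-2,"dy":4,"dz":0,"rx":0,"ry":0,"rz":0},{"dx":-2,"dy":4,"dz":0,"rx":0,"ry":0,"rz":0},{"dx":0,"dy":0,"dz":0,"rx":0,"ry":0,"rz":0},{"dx":0,"dy":0,"dz":0,"rx":0,"ry":0,"rz":0}]'
python3 - <<'E'
from bench import manip
import cv2
cv2.imwrite('pics/end.png',cv2.resize(manip.read_camera('scene')[:,:,::-1][150:330,170:410],None,fx=3.2,fy=3.2))
E
```

```text
t: 11.35
position: [466.9, 382.2, 201.9]
orientation: [0.227, 0.974, -0.001, -0.0]
ft_force: [-0.4, -0.9, 0.4]
opening: 0.006
gripper_force: 0.0
```

View pics/end.png

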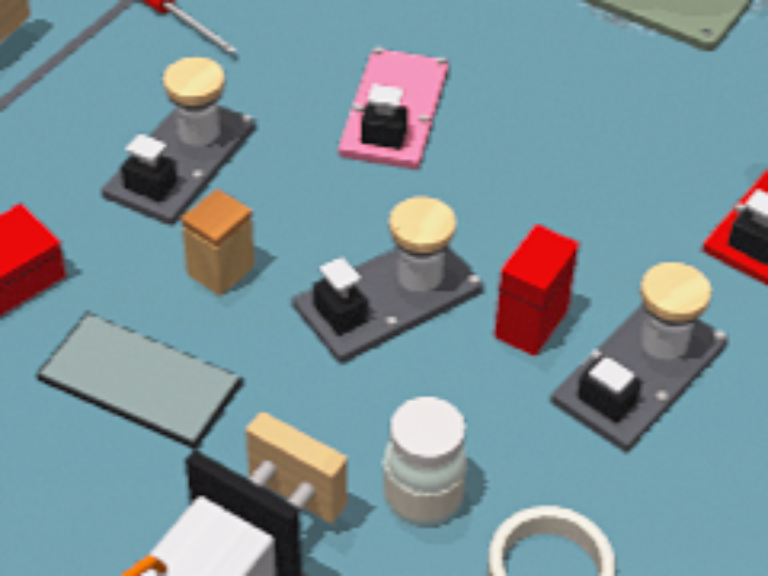

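The left tag (610,375) is down on its block. The other tags (340,275 and 147,150) are up, the pads are up, and nothing has shifted.

```bash
python3 -c "from bench import manip;print(manip.close_job())"
```

```text
the job is handed in; nothing more can be done
None
```

The left pad was the softest (about 3 N against 5 N middle and 7 N right, each pressed about 9–10 mm), so I pushed its tag fully down, left the other two up, moved clear, and handed the job in; no verdict was returned.

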